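# Snap the spice tin into the bay that fits it

### The arm

A 6-joint arm with a two-finger parallel gripper is mounted at the origin on the work surface. World frame = base frame: x ahead of the robot, y to its left, z up, the work surface at z = 0. Lengths are in m, angles in rad, forces in N, time in s.
With the tool pointing down it reaches from about 0.325 to 0.85 m from the base axis. Payload 4.4 kg.
Tool frame: the origin (TCP) lies at the very end of the fingers, on their centre line; the grasp point (between the pads) lies 19 mm behind it; z points along the fingers, y is the line along which they close (so a half turn about z gives the same grasp; the last joint's range is limited). The gripper opens to 94 mm and grips with 3 to 60 N. Pads are 16 mm wide; open, the fingers measure 119 mm over their backs; the gripper's body (75 mm by 177 mm) begins 78 mm behind the grasp point.
Start: joints at [0.998, 0.207, 1.542, -0, 1.393, -0.15], TCP at [0.236, 0.524, 0.205] pointing down, gripper open.
Joint ranges: [-2.73, 2.73], [-0.86, 2.22], [0.23, 2.46], [-1.11, 4.25], [0.08, 2.63], [-2.82, 2.82]. Speed limits (rad/s): [2.79, 2.79, 3.14, 3.14, 3.14, 3.14].

### API

Orientations are given as a rotation vector (axis times angle).
In Python, from bench import arm gives the robot as it stands.
- The arm moves only by the shell command python3 -m crank 'ROWS'. ROWS is JSON, a list that holds one entry, the list of rows, each a list of 5 numbers: the shift along the tool's x, y, z in m, then the turn about the tool's z in degrees, then the finger opening in m, from 0 to 0.094. In form: [[[dx, dy, dz, spin, claw], ...]]. A call has 1 to 8 rows; each row is the pose to reach, as a shift and turn from the pose commanded when the call began, along the tool's axes at that moment; what a row does not reach only later rows make up. A row lasts 1/12 s, in which the tool goes at most 41.7 mm and 7.16 degrees, less where a joint would pass 70% of its speed; a pose out of reach is approached as far as the arm can. A call with a gripper value outside its range is refused whole. The fingers move at their own pace and stop on an object; the grip force is fixed at half the most. Time passes only in rows, so rows that repeat a pose let the fingers close. It gives the time, the measured TCP pose, the force, the opening and the grip force at its end, in the units of the state.
- arm.state(): the state, without advancing time (a new reading comes with each control period).
- arm.capture(name): name is "side" or "top"; returns a dict with "color" (480x640x3 uint8, blue, green, red), "mtx" (3x3 intrinsics, pixels), "T" (4x4, takes a point from camera to world coordinates). Camera axes: x right, y up, looking along -z (the intrinsics and any distortion apply to the point x, -y, -z); pixel columns grow to the right and rows downward; lengths in m; the calibration is good to about 2 mm. A picture is of the moment at which its call begins. There is no depth.
- arm.close_job(): hands the job in; it is judged then, once.
The state is a dict: "t": time; "joint_positions": joint angles; "qvel": joint speeds; "joint_efforts": joint torques, N m; "tcp_pos": TCP position; "orientation": TCP orientation; "contact_force": force on the tool from outside, world axes, zero at the start; "ft_torque": the same for the moment, N m; "opening": finger opening in m; "gripper_force": force on a finger pad.
Only numpy, scipy, OpenCV 4.12 (cv2) and the standard library are available. Lean on these libraries where they do the work, as an engineer would, in place of code of your own. Each camera call takes 0.05 s, during which the arm holds its last target. There are 200 camera calls.

### The job

Shelve the loose eight-sided spice tin in the low cedar clip rack, in the bay with the lowest roof that the tin still fits under: stand it on that bay's runway in front of the spring clips, lined up with the bay, and let go of it. Then push it in from behind until it is fully home against the stop and the clips have snapped shut behind its shoulders; leave it upright and disturb nothing else on the counter.

Things in the scene. Friction and masses are not known exactly. Their poses are not given: they have to be found in the camera images.
- tin_center (a point): centre (half-way up) of the loose aluminium tin, upright on the counter: 92 mm long (x), 50 wide (y), 62 high (z), 0.12-0.25 kg. In plan a long octagon: its four upright corners are chamfered 14 mm along the length by 9 mm across, leaving end faces 32 mm wide. Both ends are alike, either may go in first. Grip it across its width.
- bay_mid_home (a point): where the tin's centre is when fully home in its bay, the one with 72 mm between floor and roof; 31 mm above the floor. x points level into the bay (push this way), y left, z up; the tin's length lies along x. A stop board 20 mm high is 46 mm further in (+x). Three alike bays with different roofs stand side by side, 100 mm apart, in any order; the rack is turned a little.
- bay_mid_runway (a point): same bay and axes, 94 mm before the home point: a tin standing with its centre here just does not touch the clips and can slide straight in. The floor is flat, 84 mm wide, 16 mm above the counter and 31 mm below this point; it reaches from 61 mm before this point to the stop, and is open above as far as the roof.
- bay_mid_clips (a point): midway between the round noses of this bay's two upright steel spring clips, 40 mm before the home point, 31 mm above the floor. The noses are 39 mm apart at rest and flare outwards to the front for 13 mm; the clips run back 44 mm to their hinges at y = +-31 mm and stand 6 to 46 mm above the floor. Pushing the tin through takes about 10 to 15 N, with little friction.
- bay_mid_roof (a point): centre of the underside of this bay's cedar roof, 72 mm above its floor. The roof is 10 mm thick, 84 mm wide and covers only from 6 to 58 mm behind (+x of) the home point; everything before it is open above.
- bay_low_roof (a point): the same point of the bay with the low roof, 46 mm above its floor: too low for this tin. Otherwise alike.
- bay_high_roof (a point): the same point of the bay with the high roof, 100 mm above its floor, kept for taller things. Otherwise alike.
- bay_mid_clip_left (a joint): opening angle of the left (+y) spring clip of the 72 mm bay: 0 at rest, grows as its nose is spread outwards; about 0.12 rad as the tin's full width passes, about 0.02 when snapped shut behind the tin. Spring 0.8 N m/rad, hinged 44 mm behind its nose.
- bay_mid_clip_right (a joint): the same for the right (-y) clip.
- tagine_lid: loose red ceramic tagine lid, a cone 170 mm across and 155 mm high; leave it alone. Origin: centre of its underside.
- funnel: loose steel funnel standing on its mouth, 90 mm across, 95 mm high; leave it alone. Origin: centre of its underside.
- pinch_bowl: loose white porcelain pinch bowl, 72 mm across, 28 mm high; leave it alone. Origin: centre of its underside.
- olive_jar: loose amber glass jar, 64 mm across, 100 mm high; leave it alone. Origin: centre of its underside.
- round_tin: loose round aluminium tin, 60 mm across, 40 mm high; leave it alone. Origin: centre of its underside.
- spoon: loose wooden spoon, 180 mm long, lying flat; leave it alone. Origin: centre of its underside.
Things that resemble listed ones, but are neither listed nor needed, are in the scene too. What is shaped like the part that bears tin_center but yellow is not meant.

How it is judged:
On the way, in this order (a step that is already met when the one before it is completed fails the run):
1. the tin stands upright on the runway of the 72 mm bay, in front of the clips and roughly in line, let go (x of tin_center in the frame of bay_mid_home between -0.12 and -0.07 m and y of tin_center in the frame of bay_mid_home between -0.02 and 0.02 m and z of tin_center in the frame of bay_mid_home between -0.005 and 0.005 m and angle between tin_center's own z axis and vertical below 0.1 rad and contact force between the fingers and tin below 0.1 N), for 0.2 s.
2. the tin spreads both clips of that bay (value of joint each of bay_mid_clip_left, bay_mid_clip_right above 0.06 rad), for 0.02 s.
At the end, for the whole second after the job is handed in: The tin stands upright and at rest in the 72 mm bay, lengthwise, its centre within about 4 mm of the home point (5 mm short at most) and within 4 degrees of the bay's line, and both clips have sprung back to under 0.09 rad (x of tin_center in the frame of bay_mid_home between -0.005 and 0.004 m and y of tin_center in the frame of bay_mid_home between -0.004 and 0.004 m and z of tin_center in the frame of bay_mid_home between -0.004 and 0.004 m and angle between the x axis of tin_center and the x axis of bay_mid_home, either way round below 0.07 rad and angle between tin_center's own z axis and vertical below 0.07 rad and linear speed of tin below 0.01 m/s and value of joint each of bay_mid_clip_left, bay_mid_clip_right below 0.09 rad); the robot touches nothing.
It fails at once if another thing on the counter is moved by more than 25 mm (distance of any of tagine_lid, funnel, pinch_bowl, olive_jar, round_tin, spoon from where it was at the start of the episode above 0.025 m).
It fails at once if the tin is tipped over (angle between tin_center's own z axis and vertical above 0.8 rad).
It also fails if it takes over 48 s, if anything falls off the work surface, if the arm or the gripper's body presses on something with over 40 N, if the wrist force passes 120 N, or if a joint passes its speed limit or range.

## Working session

There is one attempt and no reset: what is moved stays moved. The work goes in short steps, Python scripts to look and compute and a shell command to move; the robot and the scene stay as the last step left them, time stands still between calls to the robot, and variables do not carry over. Pictures are saved under pics/ and viewed, at most 12 in all, crops included, and the job is handed in when it is done.

```bash
mkdir -p pics
python3 - <<'E'
from bench import arm
import cv2,numpy as np
for n in("side","top"):
    c=arm.capture(n); cv2.imwrite(f"pics/{n}0.png",c["color"]); np.savez(n+"0.npz",**{k:c[k] for k in("color","mtx","T")}); print(n,c["mtx"].round(1).tolist(),c["T"].round(3).tolist(),c.keys())
print(arm.state())
E
```

```text
side [[569.4, 0.0, 315.3], [0.0, 569.4, 228.0], [0.0, 0.0, 1.0]] [[-0.993, 0.077, -0.087, 0.368], [-0.116, -0.661, 0.741, 1.2], [-0.001, 0.747, 0.665, 1.154], [0.0, 0.0, 0.0, 1.0]] dict_keys(['color', 'mtx', 'T'])
top [[451.2, 0.0, 329.6], [0.0, 451.2, 231.0], [0.0, 0.0, 1.0]] [[0.02, 0.987, -0.158, 0.314], [-1.0, 0.017, -0.021, -0.007], [-0.018, 0.158, 0.987, 1.388], [0.0, 0.0, 0.0, 1.0]] dict_keys(['color', 'mtx', 'T'])
{'t': 0.1, 'joint_positions': array([ 9.97501159e-01,  2.07351566e-01,  1.54278621e+00, -2.09328294e-05,
        1.39352350e+00, -1.50494059e-01]), 'qvel': array([-0.00065485, -0.00190265, -0.00404405, -0.00149149, -0.0001643 ,
       -0.00050864]), 'joint_efforts': array([ 1.06183641e-03, -3.71864712e+01, -2.82294434e+01,  7.00425217e-02,
        3.10946186e-02, -4.34184665e-05]), 'tcp_pos': array([0.23554515, 0.52374076, 0.20440921]), 'orientation': array([-6.59043110e-01, -3.07095704e+00,  3.04967125e-03]), 'contact_force': array([-1.49252057, -0.32628444,  0.10788082]), 'ft_torque': array([ 0.01490736,  0.04026105, -0.02148008]), 'gripper_force': 0.0, 'opening': 0.09370200989996619}
```

View pics/top0.png

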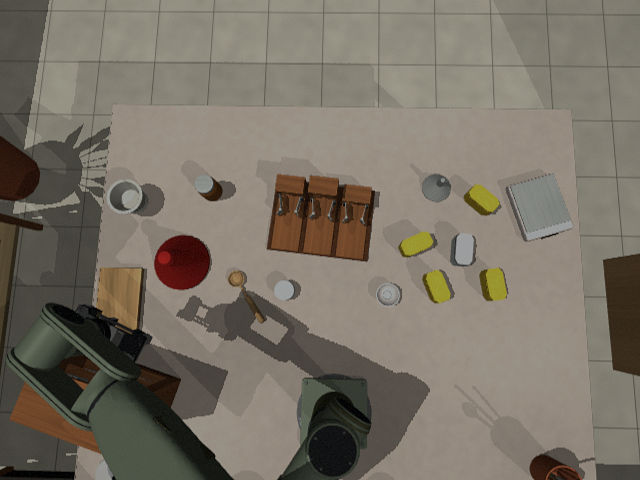

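View pics/side0.png

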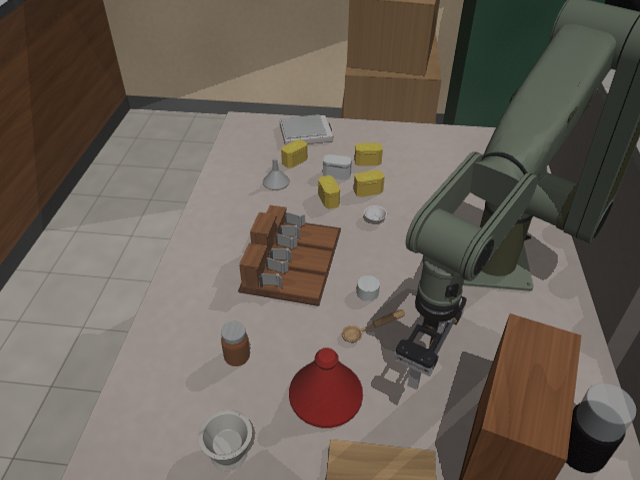

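Loose tin candidates in the top view are one aluminium octagon at (464,249), and yellow look-alikes at (417,244), (437,286), (494,284) and (483,199). The round tin is at (285,289). I choose (464,249), which is (337,167) in the side view. The rack is at about (320,215) in the top view. Next I take close crops of both.

Run:
```python
import cv2,numpy as np
t=cv2.imread("pics/top0.png");s=cv2.imread("pics/side0.png")
r=lambda im,x0,y0,w,h,k:cv2.resize(im[y0:y0+h,x0:x0+w],None,fx=k,fy=k,interpolation=cv2.INTER_CUBIC)
cv2.imwrite("pics/c1.png",r(t,260,165,120,100,6))
cv2.imwrite("pics/c2.png",r(s,230,195,120,110,5))
a=r(t,435,220,60,60,6);b=r(s,305,140,70,60,6)
cv2.imwrite("pics/c3.png",np.hstack([a,b]))
```

```text
(no output)
```

View pics/c1.png

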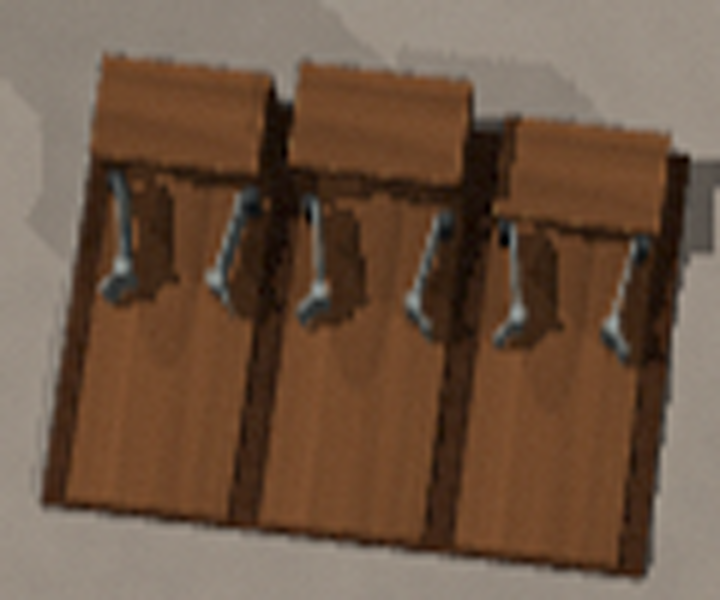

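View pics/c2.png

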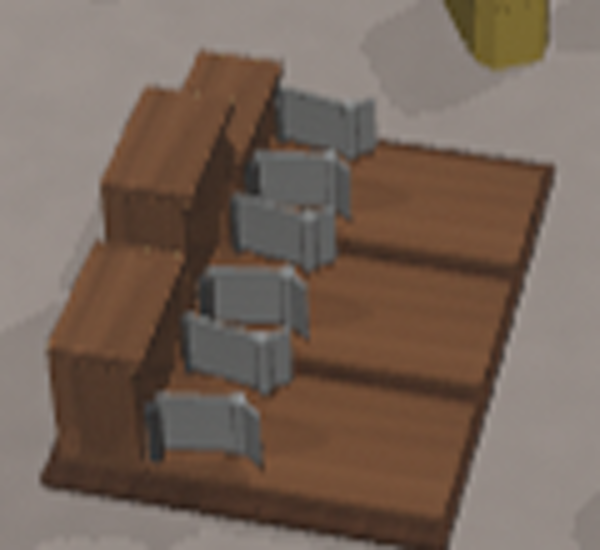

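View pics/c3.png

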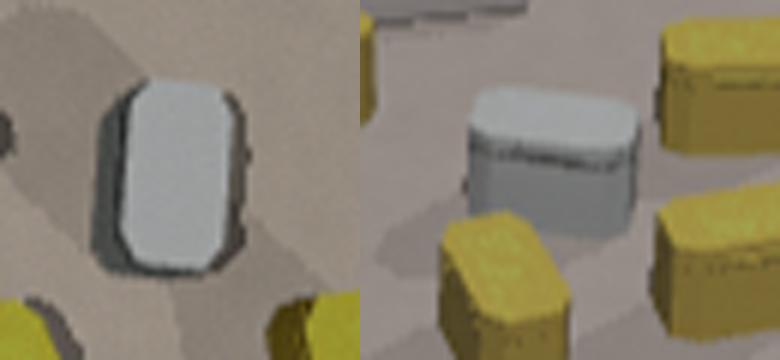

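The chosen tin is the grey, octagonal, upright one with no yellow. Next I triangulate the roof corners from both views to get their heights, then locate the floor and the tin.

```bash
cat > h.py <<'E'
import numpy as np,cv2
def ray(c,uv):
    K=c["mtx"];T=c["T"];u=np.atleast_2d(uv).astype(float)
    d=np.c_[(u[:,0]-K[0,2])/K[0,0],-(u[:,1]-K[1,2])/K[1,1],-np.ones(len(u))]
    return T[:3,3],d@T[:3,:3].T
def plane(c,uv,z):
    o,d=ray(c,uv); return o+d*((z-o[2])/d[:,2])[:,None]
def tri(c1,u1,c2,u2):
    o1,d1=ray(c1,u1);o2,d2=ray(c2,u2);out=[]
    for a,b in zip(d1,d2):
        s=np.linalg.lstsq(np.c_[a,-b],o2-o1,rcond=None)[0]
        p,q=o1+a*s[0],o2+b*s[1];out.append(np.r_[(p+q)/2,np.linalg.norm(p-q)])
    return np.array(out)
E
python3 - <<'E'
import cv2,numpy as np
from h import *
np.set_printoptions(precision=4,suppress=True)
t=np.load("top0.npz");s=np.load("side0.npz")
ft=lambda p:(np.array(p)+.5)/6-.5+[260,165]
fs=lambda p:(np.array(p)+.5)/5-.5+[230,195]
for n,a,b in[("L",[(105,55),(272,75),(262,175),(93,155)],[(50,348),(97,243),(185,258),(140,360)]),
 ("M",[(300,62),(472,82),(462,187),(290,163)],[(103,187),(148,87),(232,105),(190,195)]),
 ("R",[(670,135),(660,235)],[(203,50),(283,65)])]: print(n,tri(t,ft(a),s,fs(b)),sep="\n")
fl=plane(t,ft([(65,500),(230,515),(258,525),(422,540),(455,545),(618,567)]),.016);print("front floor top",fl)
print("front floor side",plane(s,fs([(550,168),(517,268),(486,390)]),.016))
for n,c,box in(("top",t,(440,225,490,275)),("side",s,(310,145,365,190))):
    x0,y0,x1,y1=box;im=c["color"][y0:y1,x0:x1];h=cv2.cvtColor(im,cv2.COLOR_BGR2HSV)
    m=((h[...,2]>150)&(im[...,0].astype(int)>=im[...,2].astype(int)-3)).astype(np.uint8)
    k,l,st,ce=cv2.connectedComponentsWithStats(m);i=1+st[1:,4].argmax();print(n,st[i],ce[i])
    ys,xs=np.where(l==i);P=plane(c,np.c_[xs+x0,ys+y0],.062)[:,:2]
    print("centroid",P.mean(0),cv2.minAreaRect((P*1000).astype(np.float32)))
E
```

```text
L
[[0.6892 0.1807 0.0927 0.0032]
 [0.681  0.0976 0.0912 0.0024]
 [0.6313 0.1013 0.0887 0.0013]
 [0.6393 0.1846 0.0931 0.0007]]
M
[[ 0.6793  0.082   0.1187  0.0035]
 [ 0.6703 -0.0016  0.1205  0.0031]
 [ 0.6207  0.0024  0.115   0.0007]
 [ 0.6296  0.0854  0.1207  0.0013]]
R
[[ 0.6593 -0.101   0.0675  0.0031]
 [ 0.6095 -0.0965  0.064   0.0018]]
front floor top [[ 0.4776  0.2033  0.016 ]
 [ 0.4714  0.1185  0.016 ]
 [ 0.4665  0.1041  0.016 ]
 [ 0.4604  0.0202  0.016 ]
 [ 0.4581  0.0034  0.016 ]
 [ 0.4484 -0.0795  0.016 ]]
front floor side [[ 0.4449 -0.0761  0.016 ]
 [ 0.4565  0.0126  0.016 ]
 [ 0.4644  0.1116  0.016 ]]
top [ 16   8  17  31 459] [24.0675 23.4183]
centroid [ 0.4809 -0.3751] ((481.8189697265625, -374.9374084472656), (46.81241226196289, 88.85694885253906), 88.306884765625)
side [ 13  10  28   9 199] [26.809  14.0854]
centroid [ 0.4805 -0.3688] ((480.5106506347656, -369.2650146484375), (46.350955963134766, 89.97917938232422), 84.40430450439453)
```

The roof tops are at about 0.093, 0.119 and 0.066 m. That makes left the 72 mm bay (expected 0.098), middle the high one and right the low one. Next I refine the bay frame and tin yaw, and check where the neighbours stand.

```bash
cat >> h.py <<'E'
from scipy.spatial.transform import Rotation as Ro
def togo(xyz,yaw_deg=None):
    """tool-axis shift to world TCP xyz, spin so that tool y is across the line of yaw (mod 180)"""
    from bench import arm
    s=arm.state();R=Ro.from_rotvec(s["orientation"]).as_matrix();d=R.T@(np.array(xyz)-s["tcp_pos"])
    a=np.degrees(np.arctan2(R[1,0],R[0,0]));sp=None
    if yaw_deg is not None: sp=-((yaw_deg-a+90)%180-90)   # tool z down: positive spin lowers yaw
    print("t",s["t"],"tcp",s["tcp_pos"].round(4),"F",s["contact_force"].round(1),"open",round(s["opening"],4),"toolx yaw",a.round(2),"j",s["joint_positions"].round(2),"\n go",d.round(4),"spin",sp)
E
python3 - <<'E'
import cv2,numpy as np
from h import *
np.set_printoptions(precision=4,suppress=True)
t=np.load("top0.npz");s=np.load("side0.npz")
ft=lambda p:(np.array(p)+.5)/6-.5+[260,165]
fs=lambda p:(np.array(p)+.5)/5-.5+[230,195]
yaw=lambda v:np.degrees(np.arctan2(v[1],v[0]))
P=plane(t,ft([(105,55),(272,75),(262,175),(93,155)]),.098);print("roof",P.mean(0),yaw(P[0]-P[3]),yaw(P[1]-P[2]),yaw(P[0]-P[1])-90)
P=plane(s,fs([(50,348),(97,243),(185,258),(140,360)]),.098);print("roof side",P.mean(0),yaw(P[0]-P[3]),yaw(P[1]-P[2]),yaw(P[0]-P[1])-90)
P=plane(t,ft([(122,265),(217,278)]),.062);print("noses top",P.mean(0),yaw(P[0]-P[1])-90,np.linalg.norm(P[0]-P[1]))
P=plane(s,fs([(237,398),(263,335)]),.062);print("noses side",P.mean(0),yaw(P[0]-P[1])-90,np.linalg.norm(P[0]-P[1]))
P=plane(t,ft([(45,505),(645,575)]),0);print("front edge yaw",yaw(P[0]-P[1])-90)
for n,c,(x0,y0,x1,y1) in(("top",t,(440,225,490,275)),("side",s,(310,145,365,190))):
    im=c["color"][y0:y1,x0:x1];v=cv2.cvtColor(im,cv2.COLOR_BGR2HSV)[...,2]
    m=((v>150)&(im[...,0].astype(int)>=im[...,2].astype(int)-3)).astype(np.uint8)
    k,l,st,ce=cv2.connectedComponentsWithStats(m);i=1+st[1:,4].argmax()
    ys,xs=np.where(l==i);Q=plane(c,np.c_[xs+x0,ys+y0],.062)[:,:2]
    w,V=np.linalg.eigh(np.cov(Q.T));v=V[:,1]*np.sign(V[0,1]);print(n,"tin yaw",yaw(v),Q.mean(0))
y=cv2.inRange(cv2.cvtColor(t["color"],cv2.COLOR_BGR2HSV),(22,120,60),(38,255,255))
k,l,st,ce=cv2.connectedComponentsWithStats(y)
for i in range(1,k):
    if st[i,4]>80: print("yellow",ce[i],plane(t,ce[i],.05))
togo((.481,-.372,.2),-3)
E
```

```text
roof [0.6595 0.1404 0.098 ] -4.442718440770357 -3.897283188549571 -6.176358148658963
roof side [0.6575 0.1479 0.098 ] -3.756869781244547 -7.036111306648682 -5.714429827993499
noses top [0.5882 0.1485 0.062 ] -6.9817337925222915 0.04825741020062147
noses side [0.5876 0.1527 0.062 ] -7.319058640112559 0.04836497197673727
front edge yaw -5.634832035866637
top tin yaw -5.468387318280994 [ 0.4809 -0.3751]
side tin yaw -5.162262838168763 [ 0.4805 -0.3688]
yellow [481.2335 199.6358] [[ 0.6316 -0.434   0.05  ]]
yellow [415.3732 243.9348] [[ 0.4932 -0.2345  0.05  ]]
yellow [492.8401 284.2309] [[ 0.3782 -0.4595  0.05  ]]
yellow [436.194  286.3784] [[ 0.3687 -0.2941  0.05  ]]
t 0.1 tcp [0.2355 0.5237 0.2044] F [-1.5 -0.3  0.1] open 0.0937 toolx yaw 155.78 j [ 1.    0.21  1.54 -0.    1.39 -0.15] 
 go [-0.5914 -0.7161  0.0057] spin -21.224523414927376
```

Tin: about (0.481, -0.373), yaw -5.4°. Bay home: about (0.627, 0.1455), yaw -5.6°. Both views agree to within a few mm and the sizes match. I start moving over to the tin.

```bash
python3 -m crank '[[[-0.1,-0.12,-0.01,-6,0.09],[-0.2,-0.24,-0.01,-12,0.09],[-0.2,-0.24,-0.01,-19,0.09],[-0.2,-0.24,-0.01,-19,0.09],[-0.2,-0.24,-0.01,-19,0.09],[-0.2,-0.24,-0.01,-19,0.09],[-0.2,-0.24,-0.01,-19,0.09],[-0.2,-0.24,-0.01,-19,0.09]]]'; python3 -c "
from h import *
togo((.481,-.373,.2),-5.4)"
```

```text
t: 0.77
tcp_pos: [0.3198, 0.2202, 0.2151]
orientation: [0.146, 3.138, -0.002]
contact_force: [-0.2, 0.2, -0.0]
opening: 0.0903
gripper_force: 0.0
t 0.7667 tcp [0.3198 0.2202 0.2151] F [-0.2  0.2 -0. ] open 0.0903 toolx yaw 174.66 j [ 0.38 -0.22  1.95 -0.    1.42 -1.1 ] 
 go [-0.2156 -0.5756  0.016 ] spin 0.0625566931022945
```

```bash
python3 -m crank '[[[-0.11,-0.29,0,0,0.09],[-0.11,-0.29,0,0,0.09],[-0.11,-0.29,0,0,0.09],[-0.11,-0.29,0,0,0.09],[-0.11,-0.29,0,0,0.09],[-0.11,-0.29,0,0,0.09],[-0.11,-0.29,0,0,0.09],[-0.11,-0.29,0,0,0.09]]]' >/dev/null; python3 -m crank '[[[-0.106,-0.286,0.016,0,0.09],[-0.106,-0.286,0.016,0,0.09],[-0.106,-0.286,0.016,0,0.09],[-0.106,-0.286,0.016,0,0.09],[-0.106,-0.286,0.016,0,0.09],[-0.106,-0.286,0.016,0,0.09],[-0.106,-0.286,0.016,0,0.09],[-0.106,-0.286,0.016,0,0.09]]]'
python3 - <<'E'
from h import *
togo((.481,-.373,.02),-5.4)
from bench import arm
out=[]
for n,(x,y) in(("side",(235,70)),("top",(390,170))):
    c=arm.capture(n);out.append(cv2.resize(c["color"][y:y+150,x:x+150],None,fx=2.6,fy=2.6))
cv2.imwrite("pics/g.png",np.hstack(out))
E
```

```text
t: 2.1
tcp_pos: [0.4824, -0.375, 0.1979]
orientation: [-0.149, -3.138, 0.002]
contact_force: [-0.2, 0.8, -0.1]
opening: 0.0898
gripper_force: 0.0
t 2.1 tcp [ 0.4824 -0.375   0.1979] F [-0.2  0.8 -0.1] open 0.0898 toolx yaw 174.57 j [-0.8   0.29  1.46 -0.    1.4  -2.28] 
 go [0.0015 0.0021 0.1779] spin -0.02602129344316495
```

View pics/g.png

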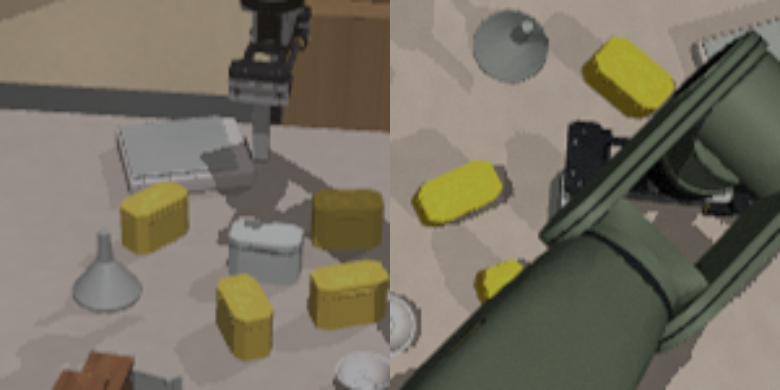

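The open gripper hangs above the tin in the side view, with fingertips at crop (260,158) and the tin at (265,250). No neighbour is in the way. I descend and grip.

```bash
python3 -m crank '[[[0.001,0.002,0.04,0,0.09],[0.001,0.002,0.08,0,0.09],[0.001,0.002,0.11,0,0.09],[0.001,0.002,0.13,0,0.09],[0.001,0.002,0.15,0,0.09],[0.001,0.002,0.17,0,0.09],[0.001,0.002,0.18,0,0.09],[0.001,0.002,0.18,0,0.09]]]'; python3 -m crank '[[[0,0,0,0,0.04],[0,0,0,0,0.04],[0,0,0,0,0.04],[0,0,0,0,0.04],[0,0,0,0,0.04],[0,0,0,0,0.04],[0,0,0,0,0.04],[0,0,0,0,0.04]]]'
```

```text
t: 2.87
tcp_pos: [0.4796, -0.3644, 0.0166]
orientation: [-0.141, -3.134, -0.007]
contact_force: [-0.4, 0.3, -0.2]
opening: 0.0902
gripper_force: 0.0
t: 3.53
tcp_pos: [0.4826, -0.3697, 0.021]
orientation: [0.143, 3.136, -0.006]
contact_force: [0.2, -3.7, 5.2]
opening: 0.05
gripper_force: 30.0
```

Gripped at 50 mm. I lift and head for the runway.

```bash
python3 -m crank '[[[0,0,-0.02,0,0.04],[0,0,-0.05,0,0.04],[0,0,-0.08,0,0.04],[0,0,-0.11,0,0.04],[0,0,-0.14,0,0.04],[0,0,-0.17,0,0.04],[0,0,-0.19,0,0.04],[0,0,-0.19,0,0.04]]]'
python3 - <<'E'
from h import *
togo((.5335,.1547,.21),-5.6)
from bench import arm
c=arm.capture("side");cv2.imwrite("pics/lift.png",cv2.resize(c["color"][30:200,250:420],None,fx=3,fy=3))
E
```

```text
t: 4.2
tcp_pos: [0.4836, -0.3688, 0.214]
orientation: [0.142, 3.132, -0.006]
contact_force: [0.1, -0.1, -0.7]
opening: 0.05
gripper_force: 30.0
t 4.2 tcp [ 0.4836 -0.3688  0.214 ] F [ 0.1 -0.1 -0.7] open 0.05 toolx yaw 174.79 j [-0.79  0.26  1.45  0.    1.42 -2.27] 
 go [-0.0021  0.5259  0.0021] spin 0.3943643687045437
```

View pics/lift.png

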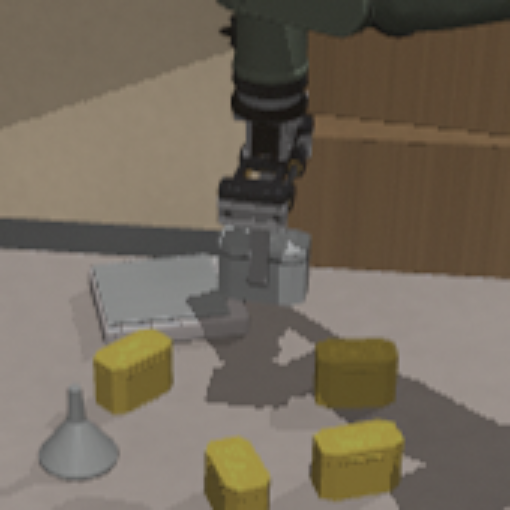

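The tin is held upright, with the fingers at its middle (crop about (262,265)). I move over to the runway.

```bash
python3 -m crank '[[[0,0.02,0,0,0.04],[0,0.06,0,0,0.04],[0,0.1,0,0,0.04],[0,0.14,0,0,0.04],[0,0.18,0,0,0.04],[0,0.22,0,0,0.04],[0,0.25,0,0,0.04],[0,0.28,0,0,0.04]]]' >/dev/null; python3 -m crank '[[[0,0.04,0,0,0.04],[0,0.08,0,0,0.04],[-0.001,0.12,0,0,0.04],[-0.002,0.16,0,0,0.04],[-0.002,0.2,0,0,0.04],[-0.002,0.225,0,0,0.04],[-0.002,0.24,0,0,0.04],[-0.002,0.246,0,0,0.04]]]' >/dev/null; python3 -m crank '[[[0,0,0,0,0.04],[0,0,0,0,0.04],[0,0,0,0,0.04]]]'
python3 - <<'E'
from h import *
togo((.5335,.152,.04),-5.6)
E
```

```text
t: 5.83
tcp_pos: [0.5309, 0.1546, 0.2082]
orientation: [-0.145, -3.136, 0.001]
contact_force: [-0.4, -0.5, -2.3]
opening: 0.0498
gripper_force: 30.0
t 5.8333 tcp [0.5309 0.1546 0.2082] F [-0.4 -0.5 -2.3] open 0.0498 toolx yaw 174.7 j [ 0.13  0.16  1.59 -0.    1.39 -1.35] 
 go [-0.0033 -0.0022  0.1682] spin 0.29821805439922855
```

```bash
python3 -m crank '[[[0,-0.002,0.03,0,0.04],[0,-0.002,0.06,0,0.04],[0,-0.002,0.09,0,0.04],[0,-0.002,0.11,0,0.04],[0,-0.002,0.125,0,0.04],[0,-0.002,0.138,0,0.04],[0,-0.002,0.138,0,0.04],[0,-0.002,0.138,0,0.04]]]'
python3 - <<'E'
from h import *
from bench import arm
togo((.530,.152,.037),-5.6)
out=[]
for n,(x,y) in(("side",(225,180)),("top",(250,150))):
    c=arm.capture(n);np.savez(n+"1.npz",**{k:c[k] for k in("color","mtx","T")});out.append(cv2.resize(c["color"][y:y+130,x:x+130],None,fx=3,fy=3,interpolation=cv2.INTER_CUBIC))
cv2.imwrite("pics/r.png",np.hstack(out))
E
```

```text
t: 6.5
tcp_pos: [0.5308, 0.1526, 0.0708]
orientation: [-0.146, -3.136, 0.001]
contact_force: [-0.8, -0.3, -1.1]
opening: 0.0497
gripper_force: 30.0
t 6.5 tcp [0.5308 0.1526 0.0708] F [-0.8 -0.3 -1.1] open 0.0497 toolx yaw 174.67 j [ 0.12  0.31  1.72 -0.    1.12 -1.35] 
 go [ 0.0006 -0.0007  0.0338] spin 0.2721882492256782
```

View pics/r.png

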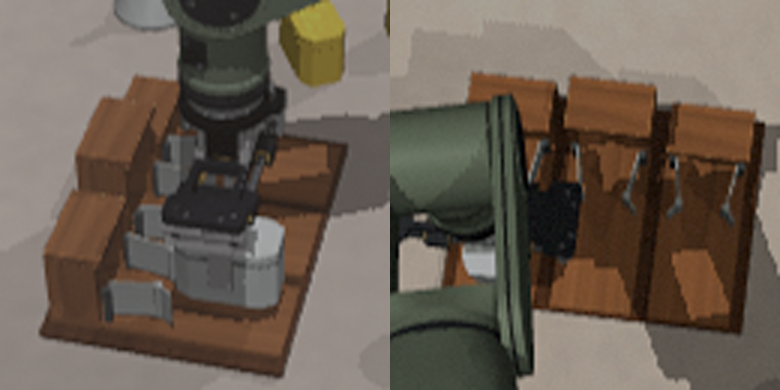

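The tin hovers over the left bay's runway, in front of the clips: its bottom is at side crop (225,300) and the clips are at (140,295) and (150,245). I lower it gently.

```bash
python3 -m crank '[[[0,0,0.01,0,0.04],[0,0,0.02,0,0.04],[0,0,0.027,0,0.04],[0,0,0.03,0,0.04],[0,0,0.032,0,0.04],[0,0,0.033,0,0.04],[0,0,0.033,0,0.04]]]'; python3 -c "
from h import *
togo((.530,.152,.037),-5.6)"
```

```text
t: 7.18
tcp_pos: [0.5313, 0.1539, 0.0382]
orientation: [-0.143, -3.138, 0.0]
contact_force: [0.9, -0.1, -2.3]
opening: 0.0498
gripper_force: 30.0
t 7.1833 tcp [0.5313 0.1539 0.0382] F [ 0.9 -0.1 -2.3] open 0.0498 toolx yaw 174.78 j [ 0.13  0.36  1.73 -0.    1.05 -1.35] 
 go [ 0.0011 -0.002   0.0012] spin 0.3838568510720677
```

```bash
python3 -m crank '[[[0,0,0.002,0,0.04],[0,0,0.002,0,0.04]]]'; python3 -m crank '[[[0,0,0,0,0.05],[0,0,0,0,0.055],[0,0,0,0,0.06],[0,0,0,0,0.065],[0,0,0,0,0.07],[0,0,0,0,0.07],[0,0,0,0,0.07],[0,0,0,0,0.07]]]';python3 -m crank '[[[0,0,-0.04,0,0.07],[0,0,-0.08,0,0.07],[0,0,-0.11,0,0.07],[0,0,-0.14,0,0.07],[0.03,0,-0.14,0,0.07],[0.07,0,-0.14,0,0.07],[0.1,0,-0.14,0,0.03],[0.12,0,-0.14,0,0]]]'
python3 - <<'E'
from h import *
from bench import arm
out=[]
for n,(x,y) in(("side",(225,180)),("top",(250,150))):
    c=arm.capture(n);np.savez(n+"2.npz",**{k:c[k] for k in("color","mtx","T")});out.append(cv2.resize(c["color"][y:y+130,x:x+130],None,fx=3,fy=3,interpolation=cv2.INTER_CUBIC))
cv2.imwrite("pics/p.png",np.hstack(out))
togo((.47,.158,.03),-5.6)
E
```

```text
t: 7.35
tcp_pos: [0.5321, 0.154, 0.037]
orientation: [0.143, 3.137, 0.0]
contact_force: [-0.6, 0.6, -2.2]
opening: 0.0499
gripper_force: 30.0
t: 8.02
tcp_pos: [0.5314, 0.1539, 0.0365]
orientation: [0.143, 3.138, 0.0]
contact_force: [-0.9, -0.1, -0.4]
opening: 0.0698
gripper_force: 0.0
t: 8.68
tcp_pos: [0.409, 0.1649, 0.1761]
orientation: [-0.142, -3.137, 0.0]
contact_force: [-0.6, 0.6, -0.1]
opening: 0.0599
gripper_force: 0.0
t 8.7833 tcp [0.4089 0.1651 0.1761] F [ 1.  -0.2  0.9] open 0.052 toolx yaw 174.87 j [ 0.19 -0.06  1.89  0.    1.31 -1.29] 
 go [-0.0617 -0.0016  0.146 ] spin 0.46517847771903575
```

View pics/p.png

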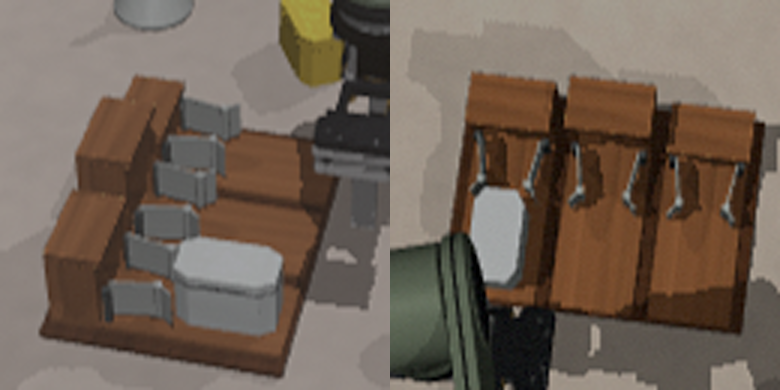

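The tin stands upright on the left bay's runway, released: side crop (228,285), top crop (498,235). I measure its offset from the bay line within the same camera so that the bias cancels.

Run:
```python
from h import *
np.set_printoptions(precision=4,suppress=True)
t=np.load("top2.npz");s=np.load("side2.npz")
for n,c,(x0,y0,x1,y1) in(("top",t,(270,208,296,250)),("side",s,(281,257,322,280))):
    im=c["color"][y0:y1,x0:x1];v=cv2.cvtColor(im,cv2.COLOR_BGR2HSV)[...,2]
    m=((v>140)&(im[...,0].astype(int)>=im[...,2].astype(int)-3)).astype(np.uint8)
    k,l,st,ce=cv2.connectedComponentsWithStats(m);i=1+st[1:,4].argmax()
    ys,xs=np.where(l==i);Q=plane(c,np.c_[xs+x0,ys+y0],.078)[:,:2]
    w,V=np.linalg.eigh(np.cov(Q.T));a=V[:,1]*np.sign(V[0,1]);print(n,st[i],"yaw",np.degrees(np.arctan2(a[1],a[0])),Q.mean(0),np.sqrt(12*w))
f=lambda p:(np.array(p)+.5)/3-.5+[225,180]
g=lambda p:(np.array(p)+.5)/3-.5+[250-130,150]
# top: nose pair of the 3 bays (z .062); side: clip front tips at top edge
P=plane(t,g([(480,187),(530,190),(578,200),(629,206),(677,213),(728,212)]),.062);print(P)
# side: front rack corners of bays at floor level: bay L front right corner & rack left corner
P=plane(s,f([(283,363),(303,278),(327,202)]),.016);print("side front: L outer(+y), L/M divider, M/R",P)
```

```text
top [  7   5  17  31 422] yaw 2.4603848402710637 [0.5331 0.1524] [0.0435 0.0839]
side [  2   2  36  17 427] yaw -5.861259814878222 [0.5295 0.1595] [0.0463 0.0873]
[[ 0.5812  0.1728  0.062 ]
 [ 0.5789  0.1226  0.062 ]
 [ 0.5695  0.0743  0.062 ]
 [ 0.5643  0.0233  0.062 ]
 [ 0.558  -0.0247  0.062 ]
 [ 0.5599 -0.0754  0.062 ]]
side front: L outer(+y), L/M divider, M/R [[0.4744 0.2154 0.016 ]
 [0.4676 0.111  0.016 ]
 [0.4551 0.0074 0.016 ]]
```

```bash
python3 -m crank '[[[0,-0.04,0,0,0],[0,-0.08,0,0,0],[0,-0.12,0,0,0],[0,-0.15,0,0,0],[0,-0.17,0,0,0],[0,-0.17,0,0,0]]]'
python3 - <<'E'
from h import *
from bench import arm
np.set_printoptions(precision=4,suppress=True)
c=arm.capture("top");x0,y0,x1,y1=270,208,300,252
im=c["color"][y0:y1,x0:x1];v=cv2.cvtColor(im,cv2.COLOR_BGR2HSV)[...,2]
m=((v>140)&(im[...,0].astype(int)>=im[...,2].astype(int)-3)).astype(np.uint8)
k,l,st,ce=cv2.connectedComponentsWithStats(m);i=1+st[1:,4].argmax()
ys,xs=np.where(l==i);Q=plane(c,np.c_[xs+x0,ys+y0],.078)[:,:2]
w,V=np.linalg.eigh(np.cov(Q.T));a=V[:,1]*np.sign(V[0,1]);print(st[i],"yaw",np.degrees(np.arctan2(a[1],a[0])),Q.mean(0),np.sqrt(12*w))
cv2.imwrite("pics/q.png",cv2.resize(c["color"][165:265,255:375],None,fx=6,fy=6,interpolation=cv2.INTER_CUBIC))
E
```

```text
t: 9.28
tcp_pos: [0.3976, -0.0081, 0.177]
orientation: [0.151, 3.136, -0.003]
contact_force: [0.7, 0.5, -0.2]
opening: 0.0123
gripper_force: 0.0
[  6   5  18  31 462] yaw -4.592035801076992 [0.5305 0.1545] [0.0465 0.086 ]
```

View pics/q.png

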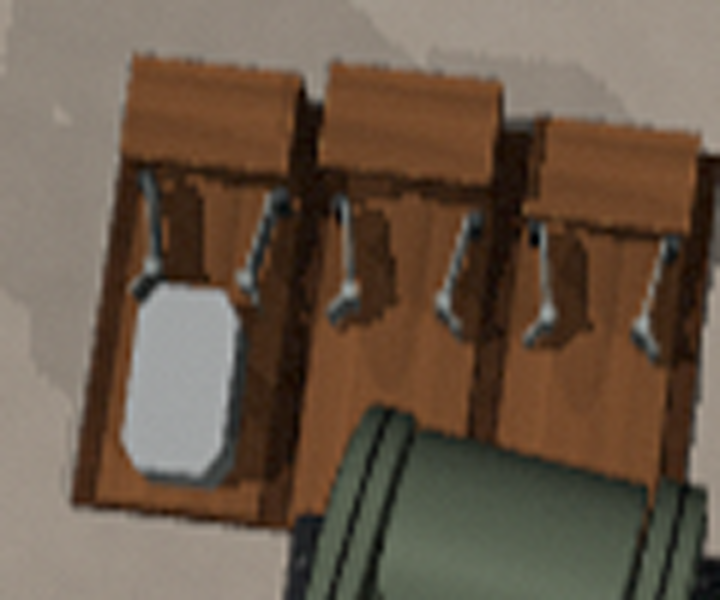

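The clean top view gives the tin at (0.5305, 0.1545), yaw about -5°, agreeing with the TCP at release. The bay line there is y≈0.1547, and home is about (0.628, 0.144). The tin is well lined up. I go behind it with closed fingers.

```bash
python3 -c "
from h import *
togo((.447,.163,.177),-5.8)"; python3 -m crank '[[[-0.03,0.04,0,0,0],[-0.033,0.08,0,0,0],[-0.033,0.12,0,0,0],[-0.033,0.15,0,0,0],[-0.033,0.168,0,0,0],[-0.033,0.174,0,0,0],[-0.033,0.174,0,0,0]]]'; python3 -c "
from h import *
togo((.447,.163,.028),-5.8)"
```

```text
t 9.3333 tcp [ 0.3975 -0.0063  0.1769] F [-0.7 -0.2 -0.2] open 0.0085 toolx yaw 174.52 j [-0.23 -0.16  1.98  0.    1.32 -1.71] 
 go [-3.310e-02  1.733e-01 -1.000e-04] spin 0.3169731575901835
t: 9.92
tcp_pos: [0.4452, 0.1679, 0.1763]
orientation: [-0.137, -3.138, -0.0]
contact_force: [0.1, 0.2, 0.0]
opening: 0.0002
gripper_force: 0.0
t 9.9167 tcp [0.4452 0.1679 0.1763] F [0.1 0.2 0. ] open 0.0002 toolx yaw 175.01 j [ 0.18  0.02  1.81  0.    1.31 -1.31] 
 go [-0.0023 -0.0047  0.1483] spin 0.8075724519030985
```

```bash
python3 -m crank '[[[-0.001,-0.002,0.03,0.5,0],[-0.001,-0.002,0.06,0.5,0],[-0.001,-0.002,0.09,0.5,0],[-0.001,-0.002,0.115,0.5,0],[-0.001,-0.002,0.135,0.5,0],[-0.001,-0.002,0.146,0.5,0],[-0.001,-0.002,0.148,0.5,0],[-0.001,-0.002,0.148,0.5,0]]]'; python3 -c "
from h import *
togo((.574,.1495,.028),-5.8)"
```

```text
t: 10.58
tcp_pos: [0.4458, 0.1631, 0.0282]
orientation: [-0.158, -3.137, 0.001]
contact_force: [0.1, 0.0, 0.9]
opening: 0.0005
gripper_force: 0.0
t 10.5833 tcp [0.4458 0.1631 0.0282] F [0.1 0.  0.9] open 0.0005 toolx yaw 174.22 j [ 0.17  0.23  1.93 -0.    0.98 -1.3 ] 
 go [-1.289e-01 -6.000e-04  1.000e-04] spin 0.024674961878361046
```

```bash
python3 -m crank '[[[-0.012,0,0,0,0],[-0.022,0,0,0,0],[-0.028,0,0,0,0],[-0.034,0,0,0,0],[-0.04,0,0,0,0],[-0.048,0,0,0,0],[-0.056,0,0,0,0],[-0.064,0,0,0,0]]]'; python3 -m crank '[[[-0.008,0,0,0,0],[-0.016,0,0,0,0],[-0.024,0,0,0,0],[-0.032,0,0,0,0],[-0.032,0,0,0,0]]]'; python3 -c "
from h import *
togo((.574,.1495,.028),-5.8)"
```

```text
t: 11.25
tcp_pos: [0.5005, 0.1583, 0.0276]
orientation: [-0.156, -3.117, 0.001]
contact_force: [-18.1, 2.6, 12.6]
opening: 0.0006
gripper_force: 8.0
t: 11.67
tcp_pos: [0.5416, 0.1542, 0.0279]
orientation: [-0.157, -3.136, -0.0]
contact_force: [-1.9, 0.4, -1.6]
opening: 0.0001
gripper_force: 0.6
t 11.6667 tcp [0.5416 0.1542 0.0279] F [-1.9  0.4 -1.6] open 0.0001 toolx yaw 174.27 j [ 0.12  0.39  1.71  0.    1.04 -1.35] 
 go [-0.0327 -0.0015 -0.0002] spin 0.068527190308032
```

The clips have been entered. I finish the push slowly.

```bash
python3 -m crank '[[[-0.007,0,0,0,0],[-0.014,-0.001,0,0,0],[-0.02,-0.001,0,0,0],[-0.025,-0.001,0,0,0],[-0.028,-0.001,0,0,0],[-0.028,-0.001,0,0,0]]]'; python3 -m crank '[[[-0.002,0,0,0,0],[-0.004,0,0,0,0],[-0.004,0,0,0,0]]]'; python3 -c "
from h import *
togo((.574,.1495,.028),-5.8)"
```

```text
t: 12.17
tcp_pos: [0.5707, 0.1501, 0.0286]
orientation: [0.157, 3.135, -0.0]
contact_force: [0.7, -0.1, -0.5]
opening: 0.0005
gripper_force: 0.0
t: 12.42
tcp_pos: [0.5735, 0.1499, 0.0286]
orientation: [0.157, 3.137, 0.0]
contact_force: [-2.2, 0.4, 0.5]
opening: 0.0004
gripper_force: 0.8
t 12.4167 tcp [0.5735 0.1499 0.0286] F [-2.2  0.4  0.5] open 0.0004 toolx yaw 174.27 j [ 0.11  0.44  1.63  0.    1.07 -1.36] 
 go [-0.0006 -0.0004  0.0006] spin 0.07131256167465949
```

```bash
python3 -m crank '[[[-0.001,0,0,0,0],[-0.002,0,0,0,0],[-0.002,0,0,0,0]]]'; python3 -m crank '[[[-0.001,0,0,0,0],[-0.002,0,0,0,0],[-0.002,0,0,0,0]]]'
```

```text
t: 12.67
tcp_pos: [0.5734, 0.1499, 0.0286]
orientation: [-0.156, -3.134, 0.0]
contact_force: [-7.0, 0.4, 6.5]
opening: -0.0001
gripper_force: 3.5
t: 12.92
tcp_pos: [0.5733, 0.1499, 0.0286]
orientation: [-0.156, -3.129, 0.001]
contact_force: [-12.1, 1.5, 9.7]
opening: 0.0003
gripper_force: 6.1
```

The TCP is blocked at 0.5733 (0.574 expected at the stop) and the force is rising, so the tin is home. I retreat and look.

```bash
python3 -m crank '[[[0.01,0,0,0,0],[0.03,0,0,0,0],[0.06,0,0,0,0],[0.09,0,0,0,0],[0.12,0,0,0,0],[0.13,0,-0.04,0,0],[0.13,0,-0.08,0,0],[0.13,0,-0.12,0,0]]]'; python3 -m crank '[[[0,-0.04,-0.03,0,0],[0,-0.08,-0.03,0,0],[0,-0.12,-0.03,0,0],[0,-0.15,-0.03,0,0],[0,-0.17,-0.03,0,0],[0,-0.17,-0.03,0,0],[0,-0.17,-0.03,0,0]]]'
python3 - <<'E'
from h import *
from bench import arm
np.set_printoptions(precision=4,suppress=True)
c=arm.capture("top");x0,y0,x1,y1=270,185,302,240
im=c["color"][y0:y1,x0:x1];v=cv2.cvtColor(im,cv2.COLOR_BGR2HSV)[...,2]
m=((v>140)&(im[...,0].astype(int)>=im[...,2].astype(int)-3)).astype(np.uint8)
k,l,st,ce=cv2.connectedComponentsWithStats(m);i=1+st[1:,4].argmax()
ys,xs=np.where(l==i);Q=plane(c,np.c_[xs+x0,ys+y0],.078)[:,:2]
print(st[i],Q.mean(0),Q[:,0].min(),"rear expected .582")
s=arm.capture("side")
cv2.imwrite("pics/f.png",np.hstack([cv2.resize(c["color"][165:265,255:355],None,fx=4,fy=4,interpolation=cv2.INTER_CUBIC),cv2.resize(s["color"][210:310,235:335],None,fx=4,fy=4,interpolation=cv2.INTER_CUBIC)]))
togo((.4,0,.18))
E
```

```text
t: 13.58
tcp_pos: [0.4461, 0.1623, 0.1488]
orientation: [-0.156, -3.137, 0.001]
contact_force: [1.8, -0.1, 0.1]
opening: 0.0003
gripper_force: 0.0
t: 14.17
tcp_pos: [0.4313, -0.0074, 0.1787]
orientation: [0.161, 3.135, -0.0]
contact_force: [0.2, 0.4, 0.6]
opening: 0.0003
gripper_force: 0.0
[ 10   8  18  18 260] [0.6099 0.1474] 0.5843030699283633 rear expected .582
t 14.2667 tcp [ 0.4311 -0.006   0.1785] F [-0.4 -0.1  0.5] open 0.0004 toolx yaw 174.29 j [-0.22 -0.08  1.91  0.    1.32 -1.69] 
 go [ 0.0316  0.0029 -0.0015] spin None
```

View pics/f.png

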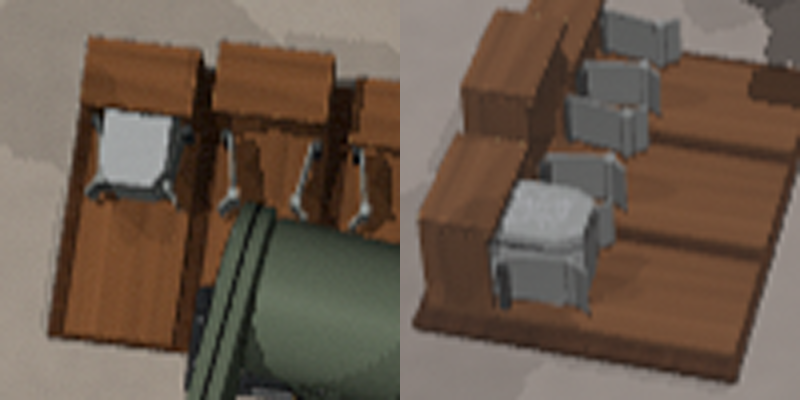

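The tin sits home under the left roof and upright, at top crop (138,150), with its rear edge at about 0.583 m (0.582 expected). Both clips are closed behind its shoulders at (97,190) and (172,195). I hand in.

```bash
python3 -c "
from bench import arm
print(arm.close_job())"
```

```text
the job is handed in; nothing more can be done
None
```

The tin is home against the stop in the 72 mm bay (the left one), upright with both clips closed behind it; I moved nothing else knowingly, and I handed the job in at about 14.3 s, with no verdict returned.

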